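Clamp a rail in the dowelling jig

ROBOT

A 7-joint arm with a two-finger parallel gripper is mounted at the origin on a cart in front of the work surface, level with it; the furniture and walls round the work are solid. World frame = base frame: x ahead of the robot, y to its left, z up, the work surface at z = 0. Lengths are in m, angles in rad, forces in N, time in s.
With the tool pointing down it reaches from about 0.425 to 0.95 m from the base axis. Payload 4.7 kg.
Tool frame: the origin (TCP) lies between the finger pads; the fingertips stand 8 mm ahead of it and the grasp point (between the pads) lies 11 mm behind it; z points along the fingers, y is the direction in which the jaws open and shut (so a half turn about z gives the same grasp; the last joint's range is limited). The gripper opens to 85 mm and grips with 20 to 120 N. Pads are 22 mm wide; open, the fingers measure 114 mm over their backs; the gripper's body (76 mm by 85 mm) begins 54 mm behind the grasp point. The pads swing forward as they close: fully open they stand 13 mm farther back than shut.
Start: joints at [-1.307, 0.469, -0.049, 1.532, 0.024, 1.141, -0.082], TCP at [0.195, 0.646, 0.2] pointing down, gripper open.
Joint ranges: [-2.59, 2.59], [-0.33, 1.99], [-1.39, 1.29], [0.1, 2.45], [-1.04, 4.18], [0.21, 1.99], [-2.66, 2.66]. Speed limits (rad/s): [2.57, 2.57, 3.14, 3.14, 3.14, 3.14, 3.14].

INTERFACE

Orientations are given as a 3x3 rotation matrix whose columns are the frame's x, y, z axes.
In Python, from bench import r gives the robot as it stands.
- The arm moves only by the tool arm_command, never from a script. Its argument "motion" is text: rows parted by semicolons, each of 5 numbers parted by spaces: the closure in counts, from 0 (fully open) to 255 (shut), then the shift along the tool's x, y, z in mm, then the turn about the tool's z in degrees. In form: gripper x y z yaw; .... A call has 1 to 5 rows; each row is the pose to reach, as a shift and turn from the pose commanded when the call began, along the tool's axes at that moment; what a row does not reach only later rows make up. A row lasts 1/10 s, in which the tool goes at most 50 mm and 8.59 degrees, less where a joint would pass 70% of its speed; a pose out of reach is approached as far as the arm can. A call with a gripper value outside its range is refused whole. The fingers move at their own pace and stop on an object; "grip_force" is the grip in N (left out, the last holds). Time passes only in rows, so rows that repeat a pose let the fingers close. It gives the time, the measured TCP pose, the force and the opening at its end, in the units of the state.
- r.sense(): the state, without advancing time (a new reading comes with each control period).
- r.capture(name): name is "scene" or "top"; returns the picture (384x512x3 uint8, red, green, blue); there is no depth.
- r.calibration(name): a dict with "camera_matrix" (3x3 intrinsics, pixels), "rvec" (rotation vector, rad) and "tvec" (3), from world to camera coordinates, as OpenCV has them. Camera axes: x right, y down, z forward; pixel columns grow to the right and rows downward; lengths in m; the calibration is good to about 2 mm. A picture is of the moment at which its call begins. calibration takes no time and is no camera call.
- r.hand_in(): hands the job in, once; it reports no verdict.
The state is a dict: "time": time; "qpos": joint angles; "qd": joint speeds; "joint_torque": joint torques, N m; "eef_pos": TCP position; "tcp_rot": TCP orientation; "force": force on the tool from outside, world axes, zero at the start; "ft_torque": the same for the moment, N m; "width": opening from 0.0 (shut) to 1.0 (fully open).
Only numpy, scipy, OpenCV 4.12 (cv2) and the standard library are available. Lean on these libraries where they do the work, as an engineer would, in place of code of your own. Each camera call takes 0.05 s, during which the arm holds its last target.

TASK

Get the short wooden rail ready for drilling in the dowelling jig: push it along the board with a fingertip until its end butts against the aluminium drill guide, then push the red-handled cam lever round with one finger until the cam holds the rail tight and flat against the wooden fence. Only push: the rail stays lying on the board, and the dowels, the bit case and the hinge are left where they are.

Things in the scene. Friction and masses are not known exactly. Their poses are not given: they have to be found in the camera images.
- jig: Dowelling jig fixed to the table. Origin: underside of its plywood board, straight below the cam's vertical pivot; z up, x across the rail toward the fence (away from the robot at yaw 0), y along the fence. In this frame, mm: board x -66..102, y -80..150, top z 18; wooden cam disc of radius 25, centre 6 off the pivot, z 19..39, bolt up to z 51. Rail home: centre at x 53, y 2.
- guide_face (a point): Spot on the aluminium drill guide's face where the rail's end belongs, jig frame (53, -48, 29) mm, axes as the jig's. The guide (two steel-bushed holes) fills x 29..75.5, y -70..-48, z 18..54 of the jig frame, its screw heads reach z 59.
- fence_face (a point): Spot on the face of the dark wooden fence that the rail's long side must lie against, jig frame (75.5, 2, 29) mm, axes as the jig's. The fence fills x 75.5..97.5, y -70..140, z 18..46 of the jig frame. (The saw's own pale rip fence, 68 mm tall, stands left of the jig from world y = 0; a grey parts box, 155 mm tall, beyond it from world x = 0.72.)
- rail_centre (a point): Centre of the wooden rail, a loose block 100 x 45 x 22 mm lying flat on the board between cam and fence (top 40 mm above the table), 12 to 53 mm short of the guide. Its x axis runs along its length toward the drill guide (jig -y), y across its width, z up.
- rail_end (a point): Middle of the rail's end face that looks at the drill guide, 50 mm along the rail's x axis from its centre
- cam_lever (a joint): Angle q of the cam lever in rad, growing clockwise from above, 0 to 2.36 (stop); in the jig frame the lever points at 4.41 - q (counter-clockwise from jig x). Starts slack at 0.1..0.4, pointing to the robot's right, swings past its side to the left. The cam meets the rail at about 1.9, is tight from about 2.05 and stiffens. Stays where left: 1.3 N at the grip turns it slack, 4 to 10 N tightens.
- lever_grip (a point): Axis of the lever's red grip, 95 mm from the pivot, 32 mm above the table. The grip is a lying round bar 22 mm thick with round ends, from 65 to 125 mm from the pivot, 21 to 43 mm above the table; further in the lever is a wooden bar 20 mm wide. Board (top 18 mm) or bare table lies below it.
- dowel_a: Loose wooden dowel, 45 x 9 x 9 mm, lying along y on the free left part of the jig's board, jig frame x about 6 mm, y about 104 mm: leave alone
- dowel_b: Loose wooden dowel, 45 x 9 x 9 mm, lying along y on the free left part of the jig's board, jig frame x about -17 mm, y about 104 mm: leave alone
- bit_case: Black drill-bit case with a yellow clasp, 48 x 95 x 31 mm, lying on the table to the right of the jig: leave alone
- hinge: Loose steel butt hinge, 65 x 66 x 7 mm, lying on the table beyond the jig's left end: leave alone
Not all that is in view belongs to the job. Leave any purple look-alike of the part that bears rail_centre alone.

How it is judged:
By the outcome, as a careful person would: the job done as asked, in the order asked, and still so for the second after the job is handed in, with the robot touching nothing.
It also fails if it takes over 58 s, if anything falls off the work surface, if the arm or the gripper's body presses on something with over 40 N, if the wrist force passes 120 N, or if a joint passes its speed limit or range.

## Working session

There is one attempt and no reset: what is moved stays moved. The work goes in short steps, Python scripts to look and compute and a tool call to move; the robot and the scene stay as the last step left them, time stands still between calls to the robot, and variables do not carry over. Pictures are saved under pics/ and viewed, and the job is handed in when it is done.

Besides the shell and the picture viewer there is one more tool, called after ">>>" as name(argument=value, ...) on one line, values as JSON. arm_command: Moves the arm, as the interface text tells. Its arguments: {"type":"object","properties":{"motion":{"type":"string"},"grip_force":{"type":"number"}},"required":["motion"]}

```bash
ls; mkdir -p pics; python3 - <<'E'
from bench import r
import cv2
for n in("scene","top"):
    im=r.capture(n); cv2.imwrite(f"pics/{n}0.png",im[:,:,::-1]); 
    c=r.calibration(n); print(n,c)
s=r.sense();print(s)
E
```

```text
pics
scene {'camera_matrix': array([[460.65285049,   0.        , 245.81984258],
       [  0.        , 460.65285049, 189.14469798],
       [  0.        ,   0.        ,   1.        ]]), 'rvec': array([ 2.08620295, -0.97996925,  0.46219773]), 'tvec': array([-0.46050586,  0.22816373,  0.96035782])}
top {'camera_matrix': array([[466.36464298,   0.        , 248.48915907],
       [  0.        , 466.36464298, 191.1443311 ],
       [  0.        ,   0.        ,   1.        ]]), 'rvec': array([ 2.156236  , -2.12128106,  0.17520909]), 'tvec': array([-0.19012086,  0.55538051,  1.15064218])}
{'time': 0.1, 'qpos': array([-1.30689268,  0.46937511, -0.04865297,  1.53357157,  0.02410555,
        1.14100659, -0.08229594]), 'qd': array([ 2.89065966e-05, -2.55742957e-03, -9.38285798e-04, -2.81271962e-03,
       -9.99880357e-04, -2.18437292e-04, -2.03884402e-03]), 'joint_torque': array([ 1.08782315e-03, -5.11515605e+01, -4.65369481e-02, -2.38391393e+01,
        1.08863635e-02,  4.33022957e-03, -1.26424055e-05]), 'eef_pos': array([0.19461842, 0.64572685, 0.19935817]), 'tcp_rot': array([[-9.57463547e-01,  2.88553863e-01, -4.72950471e-04],
       [ 2.88554248e-01,  9.57462020e-01, -1.71061122e-03],
       [-4.07713633e-05, -1.77431976e-03, -9.99998425e-01]]), 'force': array([ 0.51804094,  0.06066909, -0.83487151]), 'ft_torque': array([-0.02583934,  0.06219177, -0.01731936]), 'width': 0.9979740655688717}
```

View pics/scene0.png

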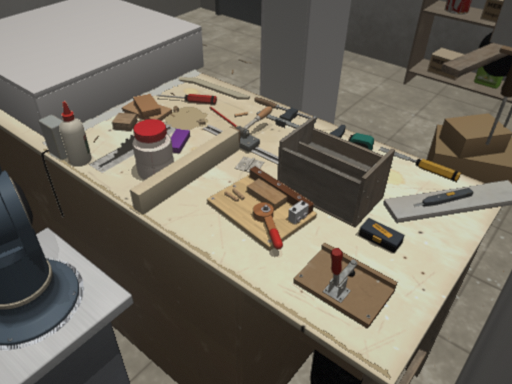

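View pics/top0.png

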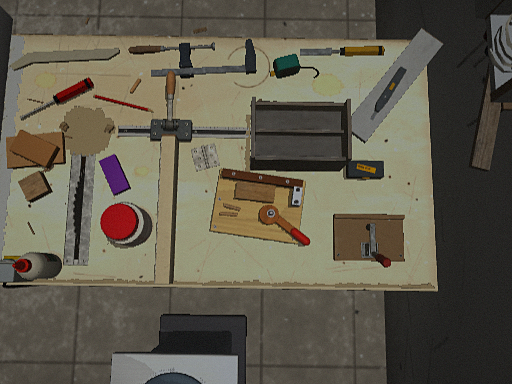

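Scene: the jig is at about (262,207), with the red lever at (274,238). The purple block at (180,140) is the look-alike. Top: the rail is at about (255,191), the cam bolt at (270,213), the grip at (300,238) and the guide at (297,197).

```bash
python3 - <<'E'
import cv2
a=cv2.imread("pics/top0.png")[160:255,200:320]; cv2.imwrite("pics/tc.png",cv2.resize(a,None,fx=6,fy=6,interpolation=cv2.INTER_CUBIC))
a=cv2.imread("pics/scene0.png")[150:260,195:330]; cv2.imwrite("pics/sc.png",cv2.resize(a,None,fx=5,fy=5,interpolation=cv2.INTER_CUBIC))
E
```

```text
(no output)
```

View pics/tc.png

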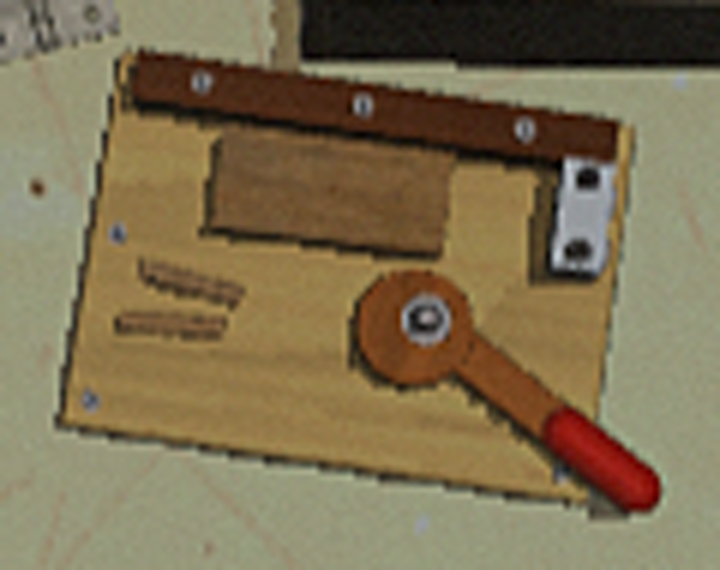

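View pics/sc.png

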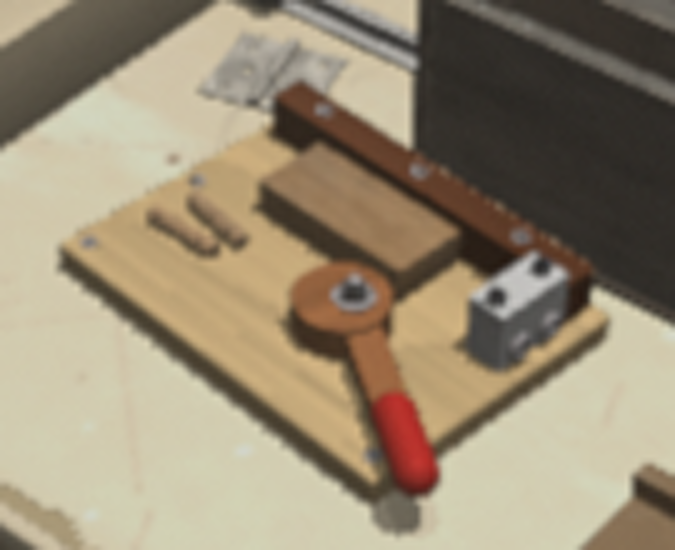

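```bash
cat > h.py <<'E'
import numpy as np, cv2
from bench import r
def ray(n,uv,z):
    c=r.calibration(n);K=c["camera_matrix"];R,_=cv2.Rodrigues(c["rvec"]);t=c["tvec"]
    o=-R.T@t; d=R.T@np.linalg.inv(K)@np.array([uv[0],uv[1],1.]); return (o+d*(z-o[2])/d[2])
E
python3 - <<'E'
from h import *
from scipy.optimize import least_squares
T=lambda u,v:((u+.5)/6-.5+200,(v+.5)/6-.5+160)
S=lambda u,v:((u+.5)/5-.5+195,(v+.5)/5-.5+150)
obs=[("top",T(121,54),(102,150,18)),("top",T(633,125),(102,-80,18)),("top",T(60,424),(-66,150,18)),
("top",T(427,317),(0,0,51)),("top",T(132,55),(97.5,140,46)),("top",T(618,120),(97.5,-70,46)),("top",T(130,100),(75.5,140,46)),
("scene",S(62,246),(-66,150,18)),("scene",S(607,320),(102,-80,18)),("scene",S(354,285),(0,0,51)),("scene",S(276,97),(75.5,140,46)),("scene",S(592,268),(97.5,-70,46))]
P=np.array([ray(n,uv,j[2]/1e3)[:2]*1e3 for n,uv,j in obs]);J=np.array([j[:2] for *_,j in obs],float)
def res(p):
    c,s=np.cos(p[2]),np.sin(p[2]); return (J@np.array([[c,s],[-s,c]])+p[:2]-P).ravel()
o=least_squares(res,[600,-250,0],loss='soft_l1',f_scale=2);print(o.x,np.degrees(o.x[2]));print(np.round(o.fun.reshape(-1,2),1))
c,s=np.cos(o.x[2]),np.sin(o.x[2]);R=np.array([[c,-s],[s,c]])
np.save("jig.npy",o.x)
def tj(n,uv,z): return np.round(R.T@(ray(n,uv,z/1e3)[:2]*1e3-o.x[:2]),1)
print("rail top",[tj("top",T(*q),40) for q in[(217,138),(455,155),(441,257),(205,230)]])
print("rail sc",[tj("scene",S(*q),40) for q in[(318,143),(460,236),(393,278),(262,186)]])
print("grip tip top",tj("top",T(650,500),32),"base",tj("top",T(555,425),43),"sc tip",tj("scene",S(425,480),32), tj("scene",S(392,400),43))
print("bolt", tj("top",T(427,317),51),tj("scene",S(354,285),51))
E
```

```text
[ 5.02934653e+02 -2.39531397e+02 -1.31649973e-01] -7.542987825155341
[[ 1.8 -0.1]
 [-0.4 -2.6]
 [-1.5 -0.1]
 [-0.9 -1.3]
 [ 2.3 -2.9]
 [-0.3 -2. ]
 [ 0.2 -0.4]
 [-2.6  5.9]
 [ 2.8  1. ]
 [ 1.2  3.7]
 [-2.6  5. ]
 [ 0.1 -0.1]]
rail top [array([ 65.4, 101.2]), array([73.2, -1.1]), array([28.5, -1.3]), array([ 25.1, 100.2])]
rail sc [array([73. , 97.1]), array([72.9, -5.1]), array([25.8, -4.6]), array([27.1, 90.9])]
grip tip top [ -60.4 -103.9] base [-35.8 -58.8] sc tip [ -54.3 -104.1] [-37.1 -65.8]
bolt [0.7 1.4] [-0.7 -3.9]
```

```bash
cat >> h.py <<'E'
def plan(jx,jy,z,tooly_jigdeg,jig=None):
    """shift/turn needed from present measured pose to put TCP at jig (mm) with tool y at jig angle"""
    p=np.load("jig.npy");c,s=np.cos(p[2]),np.sin(p[2])
    w=np.array([p[0]+c*jx-s*jy,p[1]+s*jx+c*jy,z])
    st=r.sense();R=st["tcp_rot"];d=R.T@(w-st["eef_pos"]*1e3)
    cur=np.degrees(np.arctan2(R[1,1],R[0,1]));want=tooly_jigdeg+np.degrees(p[2])
    return w,d,-((want-cur+180)%360-180)
def where():
    p=np.load("jig.npy");c,s=np.cos(p[2]),np.sin(p[2]);st=r.sense();R=st["tcp_rot"]
    e=st["eef_pos"]*1e3-[p[0],p[1],0]
    print("t",st["time"],"jig",np.round([c*e[0]+s*e[1],-s*e[0]+c*e[1],e[2]],1),"tooly",np.round(np.degrees(np.arctan2(R[1,1],R[0,1])-p[2]),1),"F",np.round(st["force"],1),"w",st["width"])
E
python3 - <<'E'
from h import *
print(plan(47,135,200,90)); where()
print("crate",ray("top",(250,170),0.0),ray("top",(250,98),0.155),ray("top",(250,158),0.155),ray("scene",(414/5+195,190/5+150),0))
E
```

```text
(array([ 567.2493978 , -111.86928999,  200.        ]), array([-5.75388193e+02, -6.17846560e+02,  4.77886543e-01]), np.float64(-9.228437079496473))
t 0.1 jig [-421.9  837.1  199.4] tooly 80.8 F [ 0.5  0.1 -0.8] w 0.9979740655688717
crate [ 0.62323977 -0.18421173  0.        ] [ 0.76739035 -0.18086567  0.155     ] [ 0.61962771 -0.18315689  0.155     ] [ 0.62857   -0.1889886  0.       ]
```

```bash
python3 - <<'E'
from h import *
print("ripfence",ray("top",(174,220),0.068),ray("top",(159,220),0.068))
print("box", [ray("top",q,0.155).round(3) for q in((250,98),(351,98),(348,160),(250,158))])
print("base",ray("top",(180,380),0.0))
import cv2
a=cv2.imread("pics/top0.png")[85:185,230:390]; cv2.imwrite("pics/tb.png",cv2.resize(a,None,fx=5,fy=5))
E
```

```text
ripfence [0.4788991  0.00313399 0.068     ] [0.47828694 0.04041722 0.068     ]
box [array([ 0.767, -0.181,  0.155]), array([ 0.772, -0.424,  0.155]), array([ 0.619, -0.414,  0.155]), array([ 0.62 , -0.183,  0.155])]
base [ 0.08528831 -0.017767    0.        ]
```

View pics/tb.png

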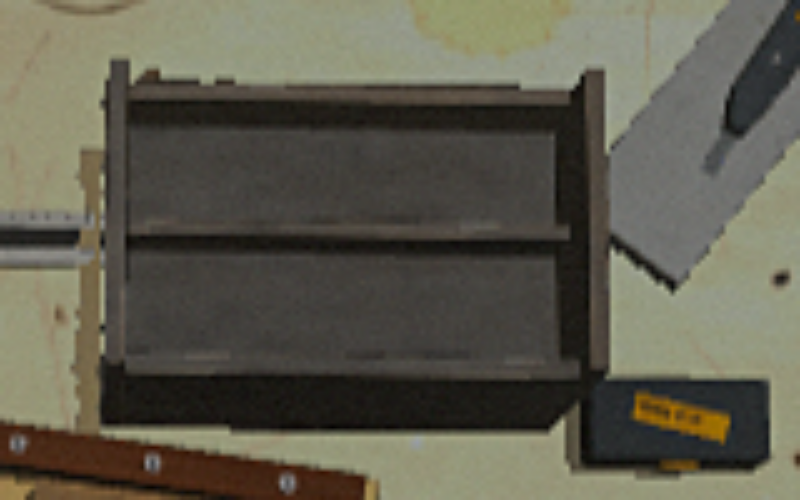

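>>> arm_command(motion="255 -30 -32 -20 0; 255 -60 -64 -40 0; 255 -90 -97 -50 0; 255 -122 -131 -50 0; 255 -154 -165 -50 0", grip_force=20)

```text
time: 0.6
eef_pos: [0.2952, 0.4421, 0.2504]
tcp_rot: [[-0.958, 0.288, 0.0], [0.288, 0.958, 0.0], [-0.0, 0.0, -1.0]]
force: [1.1, -0.5, -0.9]
width: 0.147
```

>>> arm_command(motion="255 -32 -34 0 0; 255 -64 -68 0 0; 255 -96 -102 0 0; 255 -128 -136 0 0; 255 -160 -170 0 0")

```text
time: 1.1
eef_pos: [0.399, 0.2329, 0.2501]
tcp_rot: [[-0.957, 0.288, -0.0], [0.288, 0.957, 0.0], [0.0, 0.0, -1.0]]
force: [1.8, 0.2, -0.0]
width: 0.002
```

>>> arm_command(motion="255 -32 -34 0 0; 255 -64 -68 0 0; 255 -96 -102 0 0; 255 -128 -136 0 0; 255 -160 -170 0 0")

```text
time: 1.6
eef_pos: [0.5031, 0.0242, 0.2502]
tcp_rot: [[-0.958, 0.288, -0.0], [0.288, 0.958, 0.0], [0.0, 0.0, -1.0]]
force: [0.4, 1.0, -0.2]
width: 0.003
```

```bash
python3 - <<'E'
from h import *
print(plan(46,135,150,90)); where()
E
```

```text
(array([ 566.25805114, -111.73801997,  150.        ]), array([ -99.7281001 , -112.01980409,  100.12573741]), np.float64(-9.21856220665967))
t 1.6 jig [-34.5 261.5 250.2] tooly 80.8 F [ 0.4  1.  -0.2] w 0.0034616036200742864
```

>>> arm_command(motion="255 -33 -37 10 -3; 255 -66 -74 30 -6; 255 -100 -112 60 -9.2; 255 -100 -112 100 -9.2; 255 -100 -112 100 -9.2")

```text
time: 2.1
eef_pos: [0.5618, -0.112, 0.1443]
tcp_rot: [[-0.991, 0.136, -0.012], [0.136, 0.991, -0.0], [0.012, -0.002, -1.0]]
force: [-2.8, 0.1, -0.9]
width: 0.0
```

```bash
python3 - <<'E'
from h import *
where()
import cv2
for n,(x0,x1,y0,y1) in{"top":(190,330,150,260),"scene":(190,330,130,260)}.items():
    im=r.capture(n)[y0:y1,x0:x1,::-1]; cv2.imwrite(f"pics/{n}1.png",cv2.resize(im,None,fx=4.5,fy=4.5,interpolation=cv2.INTER_CUBIC))
E
```

```text
t 2.1 jig [ 41.7 134.1 144.3] tooly 89.7 F [-2.8  0.1 -0.9] w 7.768569118418152e-05
```

View pics/top1.png

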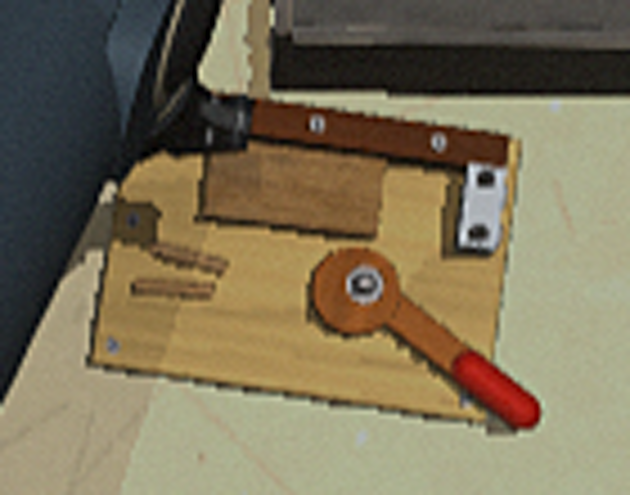

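View pics/scene1.png

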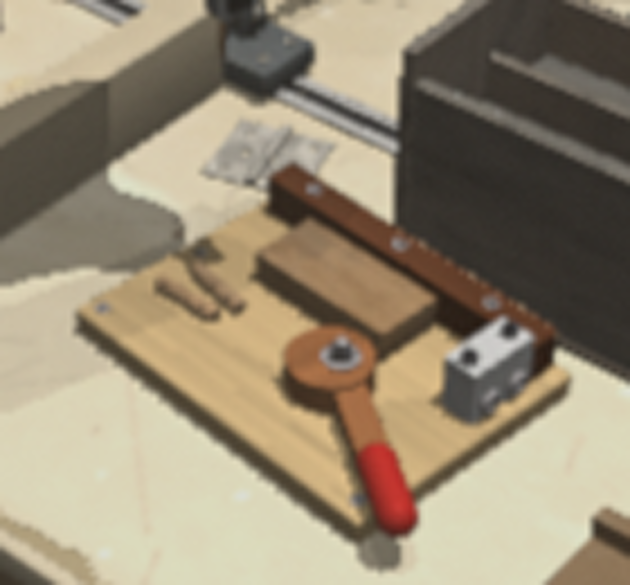

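```bash
python3 - <<'E'
from h import *
import cv2
where()
P=r.sense()["eef_pos"]-[0,0,.008]
for n in("scene","top"):
    c=r.calibration(n); print(n,cv2.projectPoints(P[None],c["rvec"],c["tvec"],c["camera_matrix"],None)[0].ravel())
im=r.capture("scene")[:,:,::-1]; cv2.imwrite("pics/s2.png",im)
E
```

```text
t 2.2 jig [ 45.1 136.9 149.6] tooly 90.0 F [1.  0.4 0.8] w 0.002577831446219764
scene [239.85166999 143.71021526]
top [218.52492235 181.08323146]
```

View pics/s2.png

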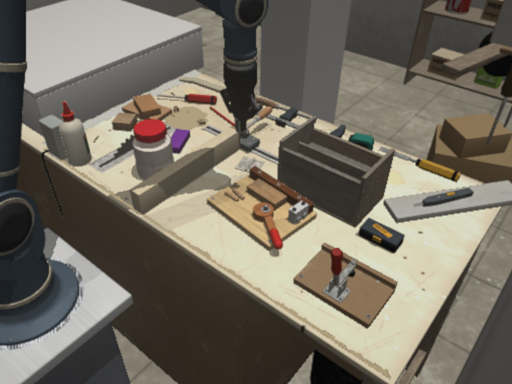

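```bash
python3 - <<'E'
from h import *
import cv2
for n in("scene","top"):
    c=r.calibration(n);R,_=cv2.Rodrigues(c["rvec"]);print(n,-R.T@c["tvec"])
im=r.capture("top")[110:260,130:330,::-1]; cv2.imwrite("pics/t2.png",cv2.resize(im,None,fx=4,fy=4,interpolation=cv2.INTER_CUBIC))
E
```

```text
scene [-0.16426727 -0.73344037  0.78834825]
top [ 0.36692819 -0.17940355  1.22545867]
```

View pics/t2.png

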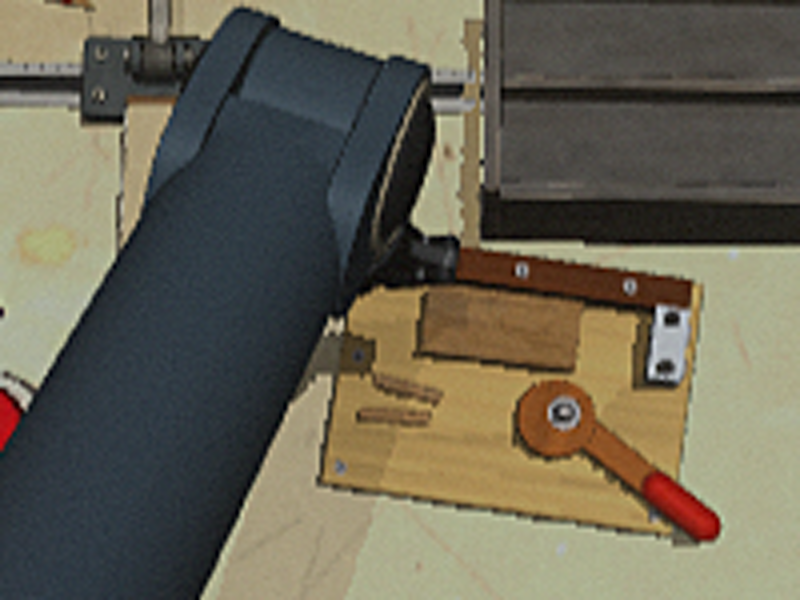

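```bash
python3 - <<'E'
from h import *
import cv2
a=cv2.imread("pics/s2.png")[60:190,190:300];cv2.imwrite("pics/s2c.png",cv2.resize(a,None,fx=4.5,fy=4.5,interpolation=cv2.INTER_CUBIC))
for z in(.14,.17,.2,.25,.3): print(z,ray("top",(239,175),z))
E
```

```text
0.14 [ 0.58142082 -0.15777174  0.14      ]
0.17 [ 0.57549265 -0.15836961  0.17      ]
0.2 [ 0.56956449 -0.15896747  0.2       ]
0.25 [ 0.55968421 -0.1599639   0.25      ]
0.3 [ 0.54980394 -0.16096034  0.3       ]
```

View pics/s2c.png

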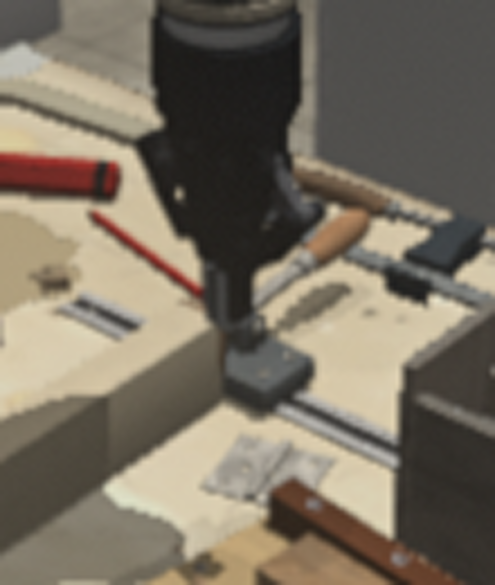

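>>> arm_command(motion="255 0 0 40 0; 255 0 0 75 0; 255 0 0 100 0; 255 0 0 110 0; 255 0 0 116 0")

```text
time: 2.8
eef_pos: [0.5674, -0.1092, 0.0352]
tcp_rot: [[-0.991, 0.13, 0.002], [0.13, 0.991, 0.0], [-0.002, 0.001, -1.0]]
force: [-0.6, 0.0, 0.1]
width: 0.002
```

```bash
python3 - <<'E'
from h import *
import cv2
where()
im=r.capture("scene")[130:260,190:330,::-1]; cv2.imwrite("pics/s3.png",cv2.resize(im,None,fx=4.5,fy=4.5,interpolation=cv2.INTER_CUBIC))
where()
E
```

```text
t 2.8 jig [ 46.8 137.6  35.2] tooly 90.1 F [-0.6  0.   0.1] w 0.001835548364125959
t 2.85 jig [ 46.6 137.4  34.8] tooly 90.0 F [ 0.1 -0.1 -0.2] w -0.0008651471295329011
```

View pics/s3.png

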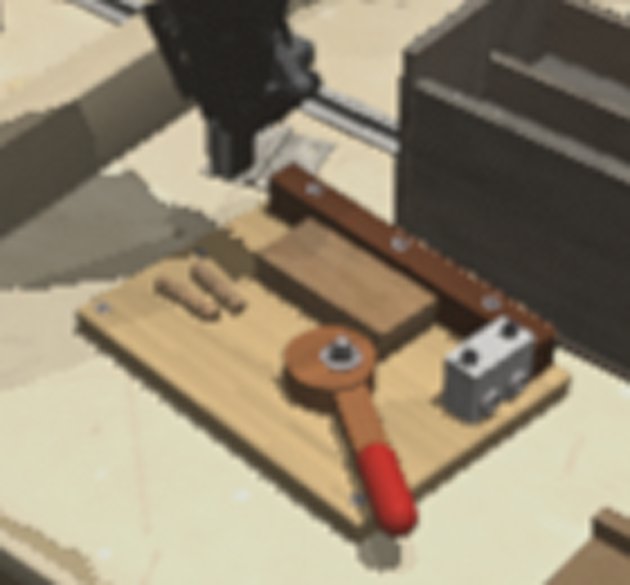

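```bash
python3 - <<'E'
from h import *
import cv2
P=r.sense()["eef_pos"]
c=r.calibration("scene")
for dz in(0,-.008): 
    u=cv2.projectPoints((P+[0,0,dz])[None],c["rvec"],c["tvec"],c["camera_matrix"],None)[0].ravel();print(u,(u-[190,130])*4.5)
p=np.load("jig.npy");cc,s=np.cos(p[2]),np.sin(p[2])
for j in [(102,150,18),(-66,150,18),(102,-80,18),(0,0,51),(75.5,140,46),(46,137,18)]:
    w=np.array([p[0]+cc*j[0]-s*j[1],p[1]+s*j[0]+cc*j[1],j[2]])/1e3
    for n in("scene","top"):
        c=r.calibration(n);u=cv2.projectPoints(w[None],c["rvec"],c["tvec"],c["camera_matrix"],None)[0].ravel();print(j,n,u.round(1),((u-[190,130])*4.5).round(),((u-[200,160])*6).round())
im=r.capture("top")[130:250,180:320,::-1]; cv2.imwrite("pics/t3.png",cv2.resize(im,None,fx=5,fy=5,interpolation=cv2.INTER_CUBIC))
E
```

```text
[240.41991528 177.01196423] [226.88961874 211.55383906]
[240.43986158 179.37822227] [226.97937709 222.20200023]
(102, 150, 18) scene [252.3 171.3] [280. 186.] [314.  68.]
(102, 150, 18) top [219.8 167.9] [134. 171.] [119.  48.]
(-66, 150, 18) scene [204.6 198.3] [ 66. 308.] [ 28. 230.]
(-66, 150, 18) top [209.6 230.8] [ 88. 454.] [ 58. 425.]
(102, -80, 18) scene [316.3 212.8] [568. 373.] [698. 317.]
(102, -80, 18) top [306.1 180.6] [522. 228.] [636. 123.]
(0, 0, 51) scene [264.5 205.7] [335. 341.] [387. 274.]
(0, 0, 51) top [271.2 212.8] [366. 372.] [427. 317.]
(75.5, 140, 46) scene [247.8 168.7] [260. 174.] [287.  52.]
(75.5, 140, 46) top [221.4 176.2] [141. 208.] [128.  97.]
(46, 137, 18) scene [240.4 182.1] [227. 235.] [242. 133.]
(46, 137, 18) top [221.3 189.3] [141. 267.] [128. 176.]
```

View pics/t3.png

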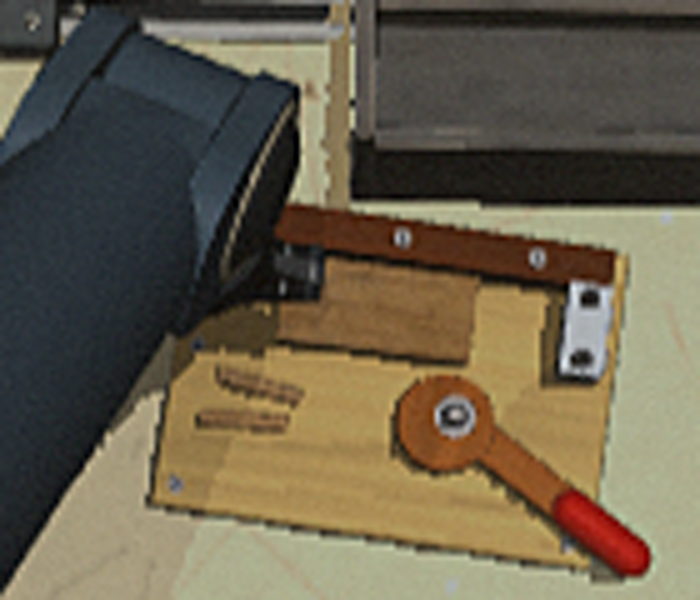

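```bash
python3 - <<'E'
from h import *
import cv2
for z in(.07,.09,.11,.13): print(z,ray("top",(240,184),z))
im=r.capture("scene")[120:200,205:285,::-1]; im=np.clip((im/255.)**.6*255,0,255).astype('uint8'); cv2.imwrite("pics/s4.png",cv2.resize(im,None,fx=7.5,fy=7.5,interpolation=cv2.INTER_NEAREST))
where()
E
```

```text
0.07 [ 0.57222988 -0.15933701  0.07      ]
0.09 [ 0.56867628 -0.15968435  0.09      ]
0.11 [ 0.56512269 -0.16003168  0.11      ]
0.13 [ 0.56156909 -0.16037902  0.13      ]
t 2.95 jig [ 47.1 136.9  35.8] tooly 90.0 F [-0.   0.3  0.6] w 0.002332042686196465
```

View pics/s4.png

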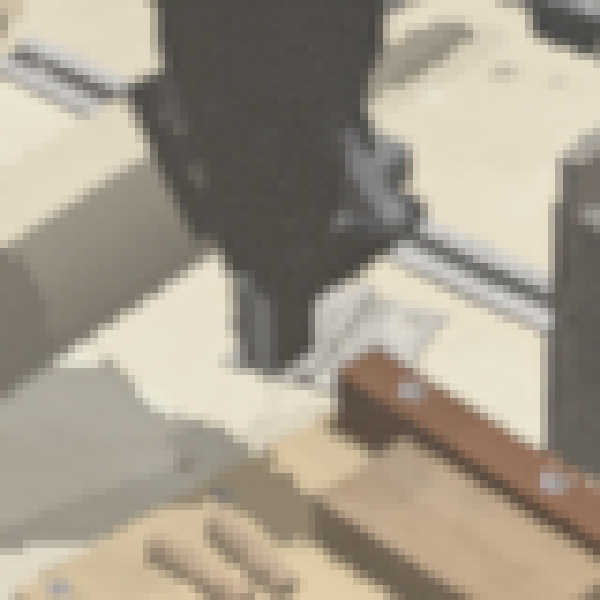

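>>> arm_command(motion="255 0 0 2 0; 255 0 0 4 0; 255 0 0 5 0; 255 0 0 6 0; 255 0 0 6 0")

```text
time: 3.45
eef_pos: [0.5662, -0.1101, 0.0282]
tcp_rot: [[-0.991, 0.132, -0.0], [0.132, 0.991, 0.0], [0.0, 0.0, -1.0]]
force: [1.1, -0.0, 0.1]
width: 0.003
```

```bash
python3 - <<'E'
from h import *
where(); print(ray("scene",(241,169),.027),ray("scene",(241,169),.06),ray("scene",(241,169),.0))
E
```

```text
t 3.45 jig [ 45.7 136.6  28.2] tooly 90.0 F [ 1.1 -0.   0.1] w 0.0028665526628607312
[ 0.60285148 -0.08127202  0.027     ] [ 0.56960136 -0.10953971  0.06      ] [ 0.63005612 -0.05814391  0.        ]
```

>>> arm_command(motion="255 0 0 1 0; 255 0 0 2 0; 255 0 0 3 0; 255 0 0 3 0")

```text
time: 3.85
eef_pos: [0.5661, -0.1101, 0.0251]
tcp_rot: [[-0.991, 0.132, -0.0], [0.132, 0.991, 0.0], [0.0, 0.0, -1.0]]
force: [0.3, 0.2, 0.4]
width: 0.0
```

>>> arm_command(motion="255 0 0 1 0; 255 0 0 2 0; 255 0 0 2 0")

```text
time: 4.15
eef_pos: [0.5662, -0.1101, 0.0231]
tcp_rot: [[-0.991, 0.132, -0.0], [0.132, 0.991, 0.0], [0.0, 0.0, -1.0]]
force: [-0.1, 0.4, 0.5]
width: 0.003
```

>>> arm_command(motion="255 0 0 2 0; 255 0 0 4 0; 255 0 0 6 0; 255 0 0 6 0")

```text
time: 4.55
eef_pos: [0.566, -0.11, 0.0169]
tcp_rot: [[-0.991, 0.132, -0.001], [0.132, 0.991, 0.0], [0.001, 0.0, -1.0]]
force: [0.4, 0.5, -0.5]
width: -0.001
```

```bash
python3 - <<'E'
from h import *
import cv2
im=r.capture("scene")[120:200,205:285,::-1]; im=np.clip((im/255.)**.6*255,0,255).astype('uint8'); cv2.imwrite("pics/s5.png",cv2.resize(im,None,fx=7.5,fy=7.5,interpolation=cv2.INTER_NEAREST))
where();print(r.sense()["qpos"],r.sense()["joint_torque"])
E
```

```text
t 4.6 jig [ 45.6 136.6  17. ] tooly 90.0 F [-0.1  0.1 -0.4] w -0.00013741762167010738
[-0.15875446  0.55399156  0.37004068  1.94394121 -0.30075051  0.6975498
  1.83194344] [-2.28785488e-03 -4.55054712e+01  5.18490985e+00 -1.60011542e+01
  4.99830829e-03 -1.12673897e-04  2.04851029e-03]
```

View pics/s5.png

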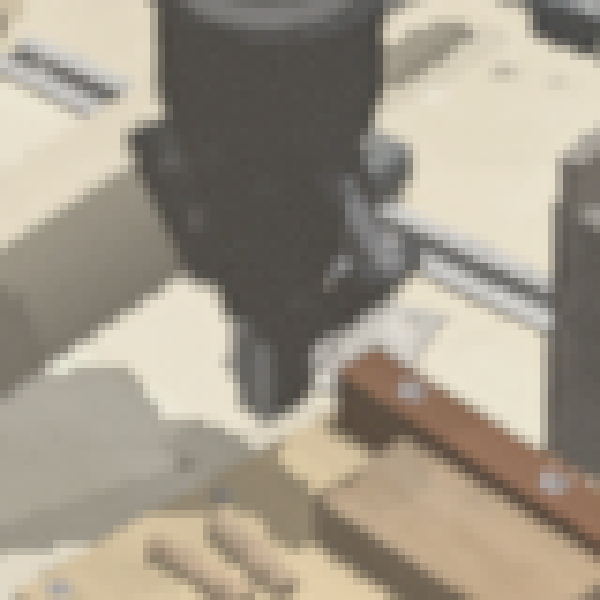

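>>> arm_command(motion="255 0 0 4 0; 255 0 0 8 0; 255 0 0 12 0; 255 0 0 13 0; 255 0 0 13 0")

```text
time: 5.1
eef_pos: [0.5661, -0.1101, 0.0039]
tcp_rot: [[-0.991, 0.132, -0.001], [0.132, 0.991, 0.0], [0.001, 0.0, -1.0]]
force: [0.4, -0.6, 0.4]
width: 0.0
```

```bash
python3 - <<'E'
from h import *
import cv2
im=r.capture("scene")[120:200,205:285,::-1]; im=np.clip((im/255.)**.6*255,0,255).astype('uint8'); cv2.imwrite("pics/s6.png",cv2.resize(im,None,fx=7.5,fy=7.5,interpolation=cv2.INTER_NEAREST))
where()
E
```

```text
t 5.15 jig [ 45.8 136.6   4.1] tooly 90.0 F [ 0.6  1.2 -0.6] w -0.0018805727678328395
```

View pics/s6.png

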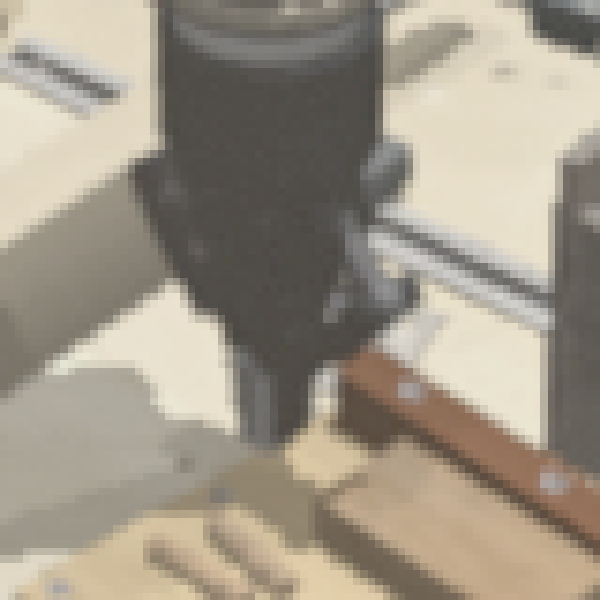

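>>> arm_command(motion="255 0 0 2 0; 255 0 0 4 0; 255 0 0 5 0; 255 0 0 5 0")

```text
time: 5.55
eef_pos: [0.5661, -0.11, -0.0009]
tcp_rot: [[-0.991, 0.132, -0.0], [0.132, 0.991, 0.0], [0.0, 0.0, -1.0]]
force: [-0.7, 0.8, 0.1]
width: -0.002
```

>>> arm_command(motion="255 0 0 2 0; 255 0 0 2 0; 255 0 0 2 0")

```text
time: 5.85
eef_pos: [0.5662, -0.1101, -0.0028]
tcp_rot: [[-0.991, 0.132, -0.0], [0.132, 0.991, 0.0], [0.0, 0.0, -1.0]]
force: [0.9, -0.3, 0.2]
width: -0.006
```

>>> arm_command(motion="255 0 0 2 0; 255 0 0 2 0; 255 0 0 2 0")

```text
time: 6.15
eef_pos: [0.5662, -0.1101, -0.0048]
tcp_rot: [[-0.991, 0.132, -0.0], [0.132, 0.991, 0.0], [0.0, 0.0, -1.0]]
force: [-0.2, 0.9, 0.3]
width: 0.001
```

>>> arm_command(motion="255 0 0 1 0; 255 0 0 2 0; 255 0 0 2 0")

```text
time: 6.45
eef_pos: [0.5662, -0.1101, -0.0069]
tcp_rot: [[-0.991, 0.132, -0.0], [0.132, 0.991, 0.0], [0.0, 0.0, -1.0]]
force: [-0.5, 0.2, 0.0]
width: 0.002
```

>>> arm_command(motion="255 0 0 1 0; 255 0 0 2 0; 255 0 0 2 0")

```text
time: 6.75
eef_pos: [0.5662, -0.1101, -0.0089]
tcp_rot: [[-0.991, 0.132, -0.0], [0.132, 0.991, 0.0], [0.0, 0.0, -1.0]]
force: [0.1, -0.2, -0.2]
width: 0.002
```

```bash
python3 - <<'E'
from h import *
import cv2
im=r.capture("scene")[120:200,205:285,::-1]; im=np.clip((im/255.)**.6*255,0,255).astype('uint8'); cv2.imwrite("pics/s7.png",cv2.resize(im,None,fx=7.5,fy=7.5,interpolation=cv2.INTER_NEAREST))
where()
E
```

```text
t 6.8 jig [ 45.7 136.6  -8.8] tooly 90.0 F [-0.3 -0.4 -0.1] w 0.0015063114300372358
```

View pics/s7.png

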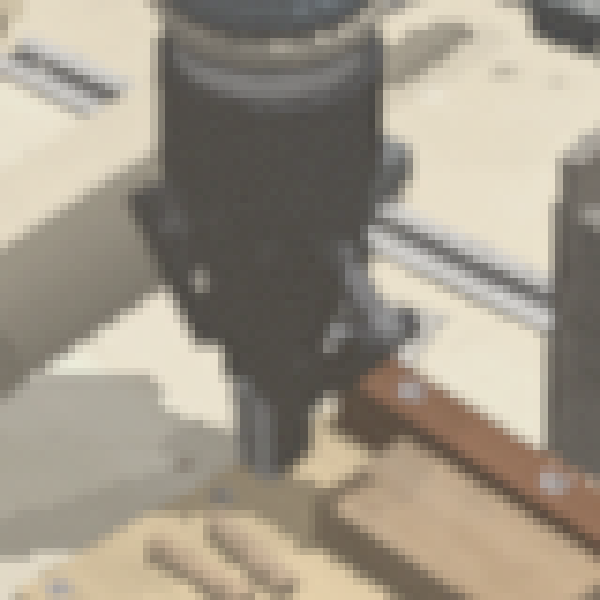

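>>> arm_command(motion="255 0 0 1 0; 255 0 0 2 0; 255 0 0 2 0")

```text
time: 7.1
eef_pos: [0.5662, -0.11, -0.0109]
tcp_rot: [[-0.991, 0.132, -0.0], [0.132, 0.991, 0.0], [0.0, 0.0, -1.0]]
force: [0.5, -0.3, -0.2]
width: -0.003
```

>>> arm_command(motion="255 0 0 1 0; 255 0 0 2 0; 255 0 0 2 0")

```text
time: 7.4
eef_pos: [0.5663, -0.1101, -0.0128]
tcp_rot: [[-0.991, 0.132, -0.0], [0.132, 0.991, 0.0], [0.0, 0.0, -1.0]]
force: [0.2, -0.1, -0.2]
width: -0.0
```

```bash
python3 - <<'E'
from h import *
import cv2
p=np.load("jig.npy");c,s=np.cos(p[2]),np.sin(p[2]);R=np.array([[c,-s],[s,c]])
for z in(.018,.022,.026,.03): print(z,R.T@(ray("scene",(240.5-2.5,183.3-1.3),z)[:2]*1e3-p[:2]))
im=r.capture("scene")[120:200,205:285,::-1]; im=np.clip((im/255.)**.6*255,0,255).astype('uint8'); cv2.imwrite("pics/s8.png",cv2.resize(im,None,fx=7.5,fy=7.5,interpolation=cv2.INTER_NEAREST))
im=r.capture("top")[130:250,180:320,::-1]; cv2.imwrite("pics/t8.png",cv2.resize(im,None,fx=5,fy=5,interpolation=cv2.INTER_CUBIC))
where()
E
```

```text
0.018 [ 41.58932604 141.72880888]
0.022 [ 38.27559213 137.99570545]
0.026 [ 34.96185821 134.26260202]
0.03 [ 31.6481243  130.52949859]
t 7.5 jig [ 45.8 136.6 -12.8] tooly 90.0 F [ 0.8 -0.4  0.1] w 0.0009835079929603795
```

View pics/s8.png

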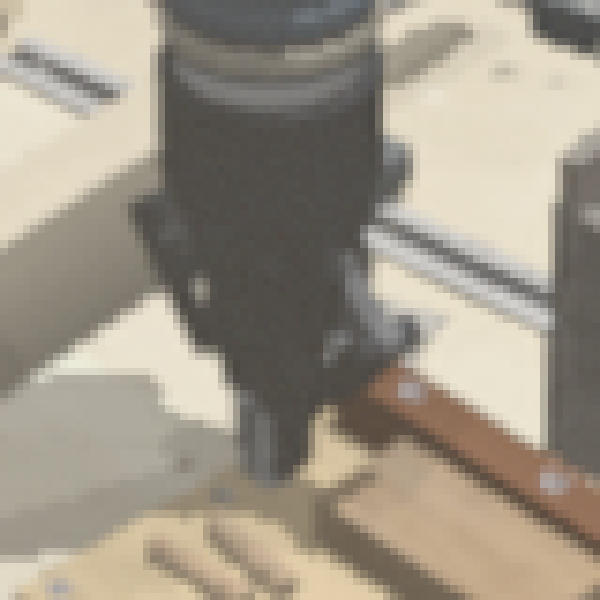

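View pics/t8.png

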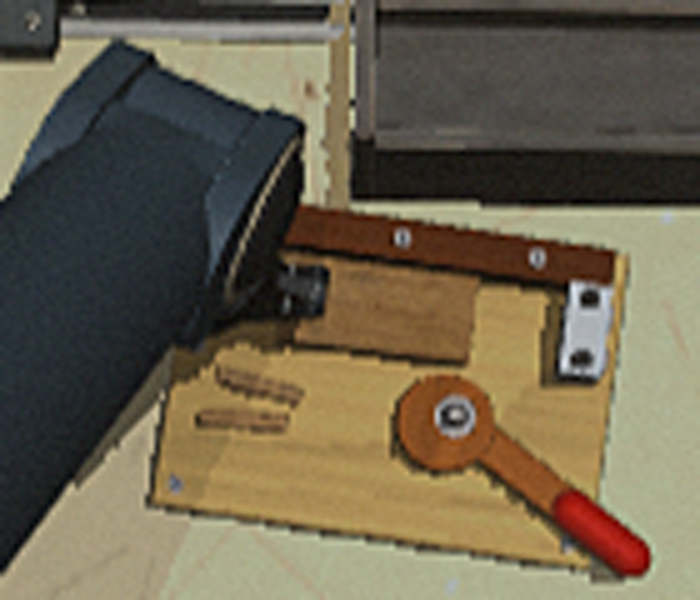

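>>> arm_command(motion="255 0 -5 0 0; 255 0 -10 0 0; 255 0 -15 0 0; 255 0 -20 0 0; 255 0 -25 0 0")

```text
time: 8.0
eef_pos: [0.5629, -0.1355, -0.0127]
tcp_rot: [[-0.991, 0.132, -0.0], [0.132, 0.991, 0.0], [0.0, 0.0, -1.0]]
force: [-0.6, 0.2, 0.9]
width: 0.001
```

>>> arm_command(motion="255 0 -4 0 0; 255 0 -7 0 0; 255 0 -10 0 0; 255 0 -13 0 0; 255 0 -15 0 0")

```text
time: 8.5
eef_pos: [0.561, -0.15, -0.0127]
tcp_rot: [[-0.991, 0.132, 0.0], [0.132, 0.991, 0.0], [-0.0, 0.0, -1.0]]
force: [-0.3, 0.4, -0.1]
width: 0.0
```

```bash
python3 - <<'E'
from h import *
import cv2
where()
im=r.capture("scene")[130:240,190:320,::-1]; im=np.clip((im/255.)**.7*255,0,255).astype('uint8'); cv2.imwrite("pics/s9.png",cv2.resize(im,None,fx=5,fy=5,interpolation=cv2.INTER_CUBIC))
im=r.capture("top")[150:250,200:320,::-1]; cv2.imwrite("pics/t9.png",cv2.resize(im,None,fx=6,fy=6,interpolation=cv2.INTER_CUBIC))
E
```

```text
t 8.5 jig [ 45.8  96.4 -12.7] tooly 90.0 F [-0.3  0.4 -0.1] w 0.00035424004861750745
```

View pics/s9.png

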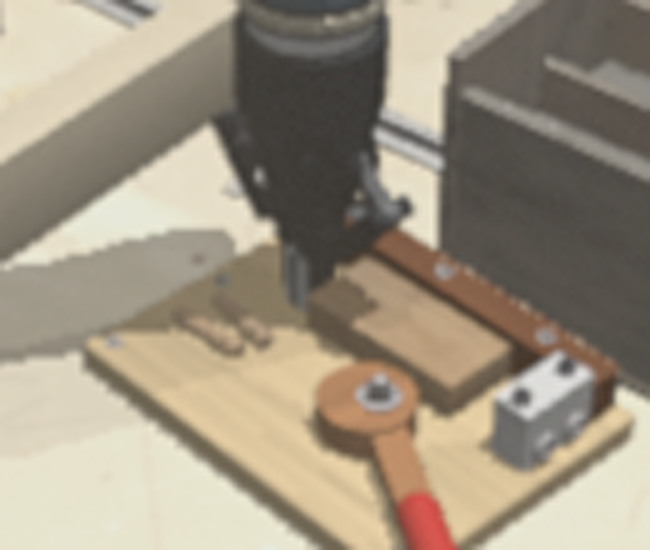

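View pics/t9.png

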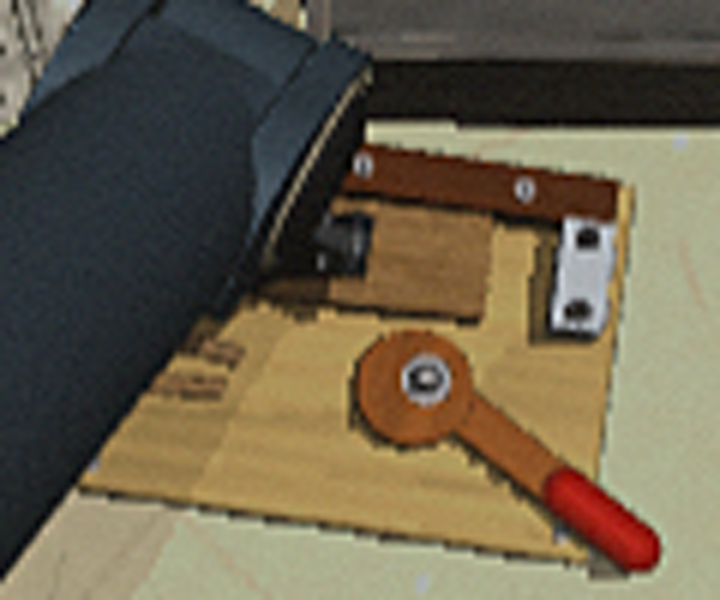

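>>> arm_command(motion="255 0 -4 0 0; 255 0 -8 0 0; 255 0 -12 0 0; 255 0 -16 0 0; 255 0 -20 0 0")

```text
time: 9.1
eef_pos: [0.5583, -0.17, -0.0128]
tcp_rot: [[-0.991, 0.132, -0.0], [0.132, 0.991, 0.0], [0.0, 0.0, -1.0]]
force: [-0.5, -0.3, -0.2]
width: 0.001
```

>>> arm_command(motion="255 0 -2 0 0; 255 0 -4 0 0; 255 0 -6 0 0; 255 0 -6 0 0")

```text
time: 9.5
eef_pos: [0.5575, -0.1759, -0.0127]
tcp_rot: [[-0.991, 0.132, 0.0], [0.132, 0.991, -0.0], [-0.0, -0.0, -1.0]]
force: [-0.5, -0.5, -1.3]
width: 0.0
```

```bash
python3 - <<'E'
from h import *
import cv2
where()
im=r.capture("top")[150:250,200:320,::-1]; cv2.imwrite("pics/t10.png",cv2.resize(im,None,fx=6,fy=6,interpolation=cv2.INTER_CUBIC))
E
```

```text
t 9.5 jig [ 45.8  70.3 -12.7] tooly 89.9 F [-0.5 -0.5 -1.3] w 4.0101936445117686e-05
```

View pics/t10.png

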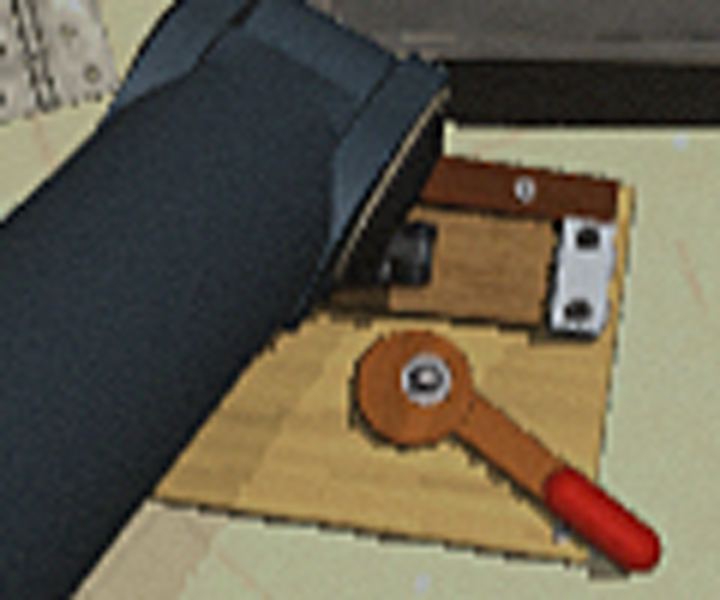

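>>> arm_command(motion="255 0 -1 0 0; 255 0 -2 0 0; 255 0 -2 0 0")

```text
time: 9.85
eef_pos: [0.5573, -0.1776, -0.0127]
tcp_rot: [[-0.991, 0.132, 0.0], [0.132, 0.991, 0.0], [-0.0, 0.0, -1.0]]
force: [1.2, -0.3, 0.8]
width: 0.002
```

>>> arm_command(motion="255 0 -1 0 0; 255 0 -2 0 0; 255 0 -2 0 0")

```text
time: 10.15
eef_pos: [0.5575, -0.1779, -0.0128]
tcp_rot: [[-0.991, 0.131, 0.0], [0.131, 0.991, 0.002], [0.0, 0.002, -1.0]]
force: [0.9, 4.1, 0.2]
width: -0.005
```

>>> arm_command(motion="255 0 -1 0 0; 255 0 -2 0 0; 255 0 -2 0 0")

```text
time: 10.45
eef_pos: [0.5577, -0.1781, -0.0127]
tcp_rot: [[-0.992, 0.129, 0.0], [0.129, 0.992, 0.004], [0.0, 0.004, -1.0]]
force: [1.4, 8.2, 1.5]
width: 0.0
```

>>> arm_command(motion="255 0 10 0 0; 255 0 25 0 0; 255 0 25 -40 0; 255 0 25 -90 0; 255 0 25 -115 0")

```text
time: 10.95
eef_pos: [0.5617, -0.1573, 0.1058]
tcp_rot: [[-0.991, 0.132, 0.005], [0.132, 0.991, -0.002], [-0.005, -0.001, -1.0]]
force: [0.6, 0.4, -0.8]
width: -0.002
```

```bash
python3 - <<'E'
from h import *
print(plan(-60,20,102,90));where()
E
```

```text
(array([ 446.0792543, -211.8282632,  102.       ]), array([107.46698884, -69.2709982 ,   3.3631307 ]), np.float64(-0.04596719913672587))
t 10.95 jig [ 47.5  89.2 105.8] tooly 90.0 F [ 0.6  0.4 -0.8] w -0.0021249705170054943
```

>>> arm_command(motion="255 20 -40 0 6; 255 40 -80 0 12; 255 60 -120 0 18; 255 60 -160 0 24; 255 60 -192 0 30")

```text
time: 11.45
eef_pos: [0.4738, -0.3414, 0.1027]
tcp_rot: [[-0.788, 0.615, 0.0], [0.615, 0.788, -0.001], [-0.001, -0.001, -1.0]]
force: [0.3, 0.4, 1.3]
width: -0.0
```

```bash
python3 - <<'E'
from h import *
import cv2
print(r.sense()["qpos"])
im=r.capture("scene")[60:280,170:390,::-1]; cv2.imwrite("pics/s11.png",cv2.resize(im,None,fx=2.7,fy=2.7,interpolation=cv2.INTER_CUBIC))
im=r.capture("top")[150:250,200:320,::-1]; cv2.imwrite("pics/t11.png",cv2.resize(im,None,fx=6,fy=6,interpolation=cv2.INTER_CUBIC))
where();print(plan(-12,-103,-10,60))
E
```

```text
[ 0.11399691  0.47205226  0.58471436  1.88109059 -0.32911971  0.88437832
  1.76791635]
t 11.55 jig [ -15.8 -108.2  102.9] tooly 59.4 F [-0.8 -0.3 -0.3] w 0.0005346233448753876
(array([ 477.51768162, -340.06486206,  -10.        ]), array([ -0.32355027,   6.95306812, 112.84011244]), np.float64(-0.5537097277881742))
```

View pics/s11.png

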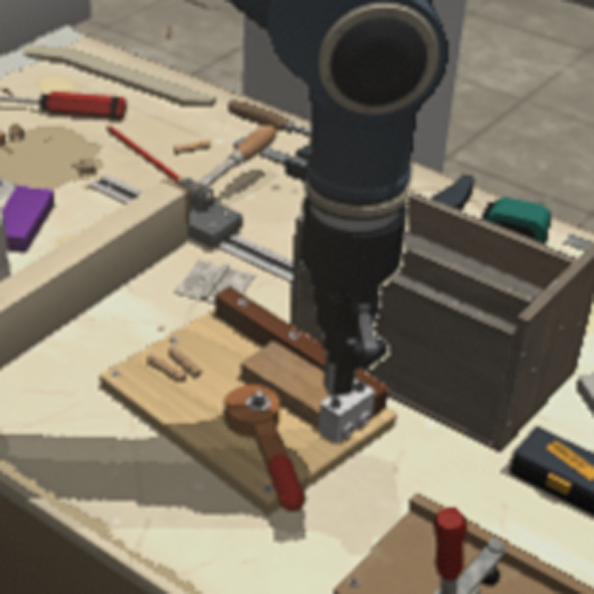

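View pics/t11.png

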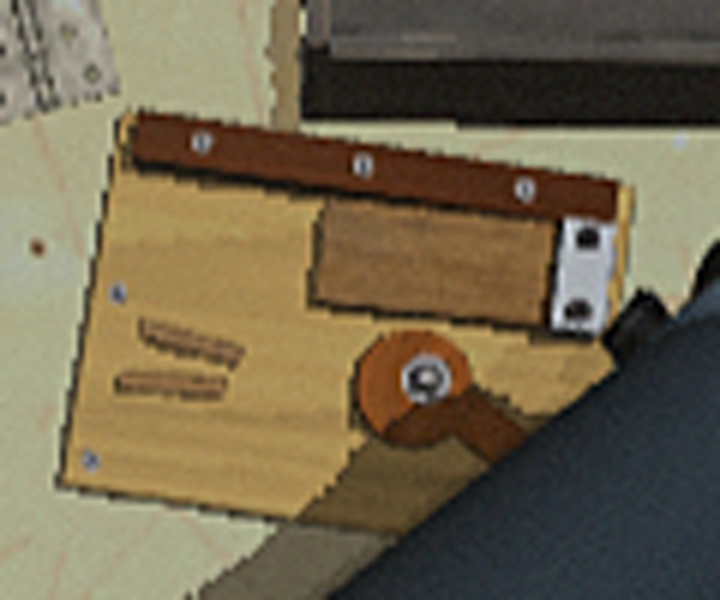

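>>> arm_command(motion="255 0 7 30 0; 255 0 7 70 0; 255 0 7 95 0; 255 0 7 110 0; 255 0 7 112 0")

```text
time: 12.05
eef_pos: [0.4787, -0.3322, -0.0114]
tcp_rot: [[-0.793, 0.609, -0.003], [0.609, 0.793, 0.002], [0.003, -0.001, -1.0]]
force: [0.5, 0.7, 0.0]
width: 0.001
```

```bash
python3 - <<'E'
from h import *
import cv2
im=r.capture("scene")[130:270,190:350,::-1]; cv2.imwrite("pics/s12.png",cv2.resize(im,None,fx=4,fy=4,interpolation=cv2.INTER_CUBIC))
where()
E
```

```text
t 12.1 jig [-11.1 -95.8 -10.3] tooly 60.0 F [ 0.2  0.9 -0.6] w 0.0036445048716879968
```

View pics/s12.png

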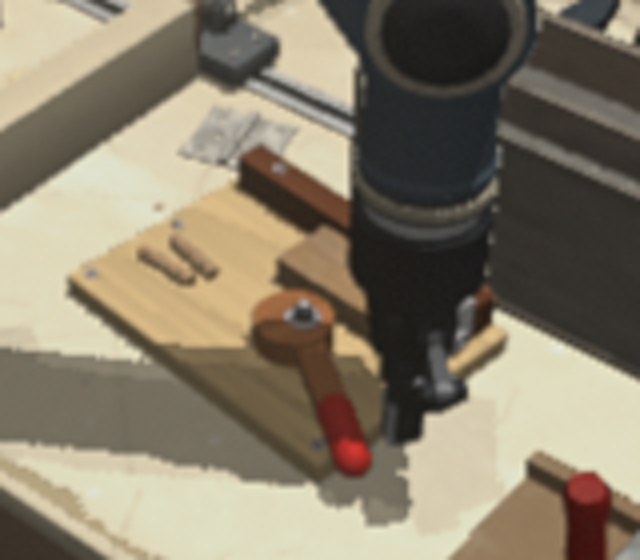

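```bash
cat >> h.py <<'E'
def arc(phis,d=22,rad=95,z=-10):
    out=[]
    for f in phis:
        a=np.radians(f);x=rad*np.cos(a)-d*np.sin(a);y=rad*np.sin(a)+d*np.cos(a)
        w,dd,t=plan(x,y,z,f-180);out.append("255 %.0f %.0f %.0f %.1f"%(*dd,t))
    print("; ".join(out))
E
python3 - <<'E'
from h import *
arc([244,238,232,226,220])
E
```

```text
255 10 -5 -0 -4.0; 255 20 -7 -0 2.0; 255 30 -9 -0 8.0; 255 40 -9 -0 14.0; 255 50 -8 -0 20.0
```

>>> arm_command(motion="255 10 -4 0 0; 255 20 -7 0 2; 255 30 -9 0 8; 255 40 -9 0 14; 255 50 -8 0 20")

```text
time: 12.6
eef_pos: [0.4346, -0.3104, -0.0082]
tcp_rot: [[-0.53, 0.848, 0.003], [0.848, 0.53, -0.002], [-0.003, 0.001, -1.0]]
force: [0.3, -0.9, 0.6]
width: -0.0
```

```bash
python3 - <<'E'
from h import *
where()
arc([216,210,204,198,192])
import cv2
im=r.capture("scene")[130:270,190:350,::-1]; cv2.imwrite("pics/s13.png",cv2.resize(im,None,fx=4,fy=4,interpolation=cv2.INTER_CUBIC))
E
```

```text
t 12.6 jig [-58.4 -79.2  -8.2] tooly 39.6 F [ 0.3 -0.9  0.6] w -1.8346085049209676e-05
255 8 -1 2 3.6; 255 18 -2 2 9.6; 255 28 -2 2 15.6; 255 38 -1 2 21.6; 255 48 1 2 27.6
```

View pics/s13.png

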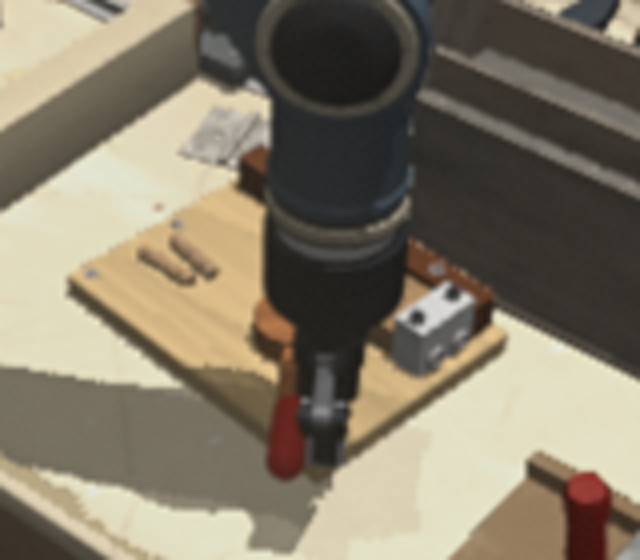

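>>> arm_command(motion="255 8 -1 0 4; 255 18 -2 0 9.6; 255 28 -2 0 15.6; 255 38 -1 0 21.6; 255 48 1 0 27.6")

```text
time: 13.15
eef_pos: [0.4101, -0.269, -0.0086]
tcp_rot: [[-0.079, 0.997, 0.002], [0.997, 0.079, -0.001], [-0.002, 0.002, -1.0]]
force: [1.1, -2.1, 1.1]
width: 0.002
```

```bash
python3 - <<'E'
from h import *
where()
arc([186,181,176,171,166])
E
```

```text
t 13.15 jig [-88.1 -41.4  -8.6] tooly 12.1 F [ 1.1 -2.1  1.1] w 0.002315300218264553
255 10 -2 1 6.1; 255 19 -3 1 11.1; 255 27 -3 1 16.1; 255 36 -2 1 21.1; 255 44 -0 1 26.1
```

>>> arm_command(motion="255 10 -2 0 6; 255 19 -3 0 11; 255 27 -3 0 16; 255 36 -2 0 21; 255 44 0 0 26")

```text
time: 13.65
eef_pos: [0.4061, -0.2246, -0.0089]
tcp_rot: [[0.365, 0.931, 0.001], [0.931, -0.365, -0.0], [0.0, 0.001, -1.0]]
force: [-0.5, -0.8, 0.5]
width: 0.001
```

```bash
python3 - <<'E'
from h import *
where()
arc([161,157,154,151,148])
import cv2
im=r.capture("scene")[130:270,170:330,::-1]; cv2.imwrite("pics/s14.png",cv2.resize(im,None,fx=4,fy=4,interpolation=cv2.INTER_CUBIC))
E
```

```text
t 13.65 jig [-98.    2.1  -8.9] tooly -13.8 F [-0.5 -0.8  0.5] w 0.0010545957369826194
255 8 -1 1 5.2; 255 15 -2 1 9.2; 255 20 -2 1 12.2; 255 25 -2 1 15.2; 255 30 -1 1 18.2
```

View pics/s14.png

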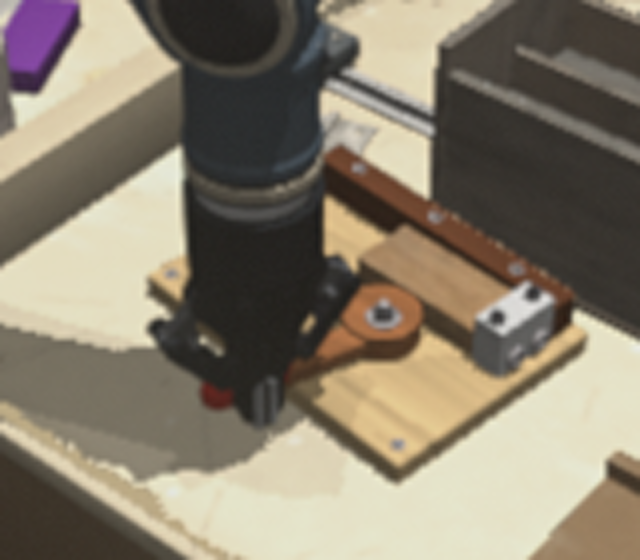

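>>> arm_command(motion="255 8 -1 0 5; 255 15 -2 0 9; 255 20 -2 0 12; 255 25 -2 0 15; 255 30 -1 0 18")

```text
time: 14.2
eef_pos: [0.4156, -0.1961, -0.0093]
tcp_rot: [[0.632, 0.775, 0.0], [0.775, -0.632, 0.001], [0.001, -0.0, -1.0]]
force: [-1.8, -0.9, 0.1]
width: 0.001
```

```bash
python3 - <<'E'
from h import *
where()
arc([146,144,142,140,138]);arc([136,134,132,130])
E
```

```text
t 14.2 jig [-92.3  31.5  -9.3] tooly -31.7 F [-1.8 -0.9  0.1] w 0.0009685735033101885
255 3 -1 1 2.3; 255 7 -1 1 4.3; 255 10 -2 1 6.3; 255 14 -2 1 8.3; 255 17 -2 1 10.3
255 20 -2 1 12.3; 255 24 -2 1 14.3; 255 27 -2 1 16.3; 255 31 -2 1 18.3
```

>>> arm_command(motion="255 3 -1 0 2; 255 7 -1 0 4; 255 10 -2 0 6; 255 14 -2 0 8; 255 14 -2 0 8")

```text
time: 14.7
eef_pos: [0.4231, -0.184, -0.0094]
tcp_rot: [[0.732, 0.681, -0.0], [0.681, -0.732, 0.001], [0.0, -0.001, -1.0]]
force: [-1.6, 0.8, 0.4]
width: 0.002
```

```bash
python3 - <<'E'
from h import *
where()
arc([138,136,134,132,130])
import cv2
im=r.capture("top")[150:260,190:320,::-1]; cv2.imwrite("pics/t15.png",cv2.resize(im,None,fx=5,fy=5,interpolation=cv2.INTER_CUBIC))
im=r.capture("scene")[130:270,170:330,::-1]; cv2.imwrite("pics/s15.png",cv2.resize(im,None,fx=4,fy=4,interpolation=cv2.INTER_CUBIC))
E
```

```text
t 14.7 jig [-86.4  44.6  -9.4] tooly -39.5 F [-1.6  0.8  0.4] w 0.0019467259986776719
255 3 -1 1 2.5; 255 6 -1 1 4.5; 255 9 -2 1 6.5; 255 13 -2 1 8.5; 255 16 -2 1 10.5
```

View pics/t15.png

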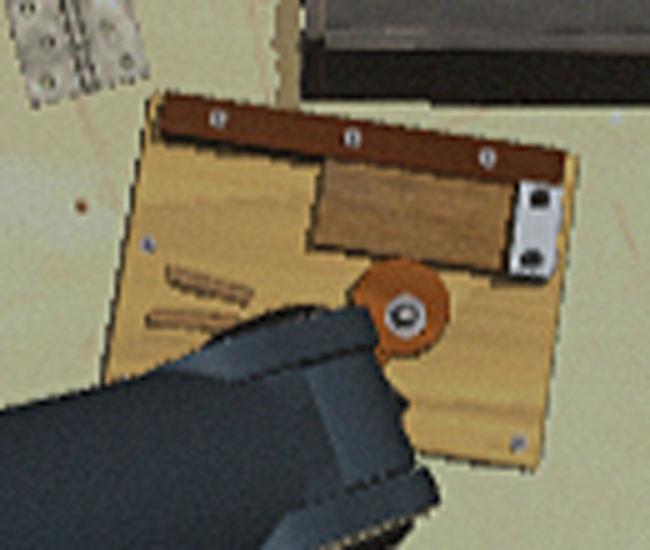

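View pics/s15.png

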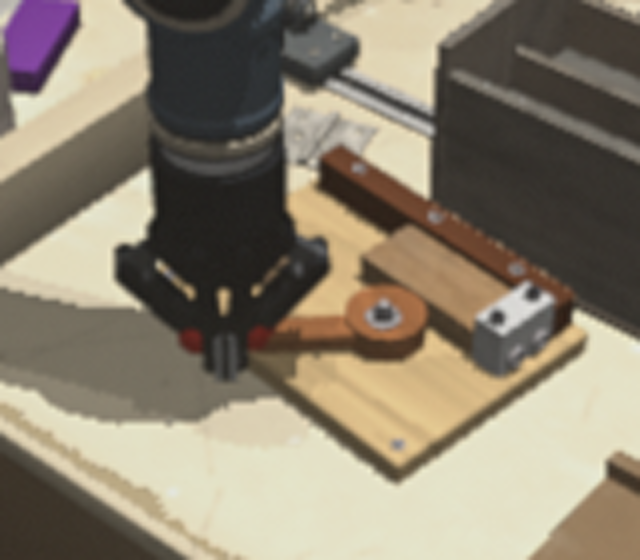

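>>> arm_command(motion="255 2 0 0 1.5; 255 4 -1 0 3; 255 6 -1 0 4.5; 255 8 -1 0 5.5; 255 8 -1 0 5.5")

```text
time: 15.3
eef_pos: [0.4274, -0.1781, -0.0099]
tcp_rot: [[0.796, 0.605, -0.002], [0.605, -0.796, -0.0], [-0.002, -0.001, -1.0]]
force: [-6.0, -2.4, 3.3]
width: -0.002
```

```bash
python3 - <<'E'
from h import *
where()
arc([134,132,130,128])
E
```

```text
t 15.3 jig [-82.9  51.   -9.9] tooly -45.2 F [-6.  -2.4  3.3] w -0.001811552837516123
255 2 -1 0 0.8; 255 6 -1 0 2.8; 255 9 -2 0 4.8; 255 12 -2 0 6.8
```

>>> arm_command(motion="255 2 0 0 1; 255 4 -1 0 2; 255 6 -1 0 3; 255 6 -1 0 3; 255 6 -1 0 3")

```text
time: 15.8
eef_pos: [0.4305, -0.174, -0.0099]
tcp_rot: [[0.827, 0.563, -0.003], [0.563, -0.827, -0.0], [-0.003, -0.002, -1.0]]
force: [-7.8, -2.5, 3.8]
width: -0.004
```

```bash
python3 - <<'E'
from h import *
where()
arc([134,132,130,128])
import cv2
im=r.capture("top")[150:260,190:320,::-1]; cv2.imwrite("pics/t16.png",cv2.resize(im,None,fx=5,fy=5,interpolation=cv2.INTER_CUBIC))
im=r.capture("scene")[130:270,170:330,::-1]; cv2.imwrite("pics/s16.png",cv2.resize(im,None,fx=4,fy=4,interpolation=cv2.INTER_CUBIC))
E
```

```text
t 15.8 jig [-80.4  55.4  -9.9] tooly -48.2 F [-7.8 -2.5  3.8] w -0.004182569746865293
255 -3 1 0 -2.2; 255 1 -0 0 -0.2; 255 4 -1 0 1.8; 255 7 -1 0 3.8
```

View pics/t16.png

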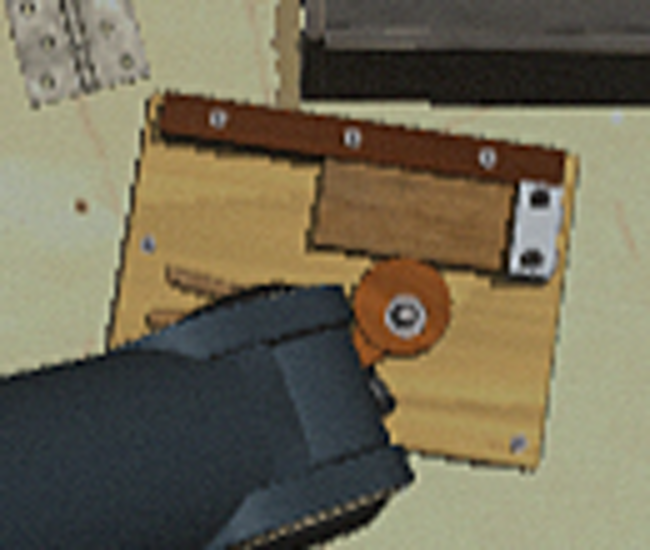

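View pics/s16.png

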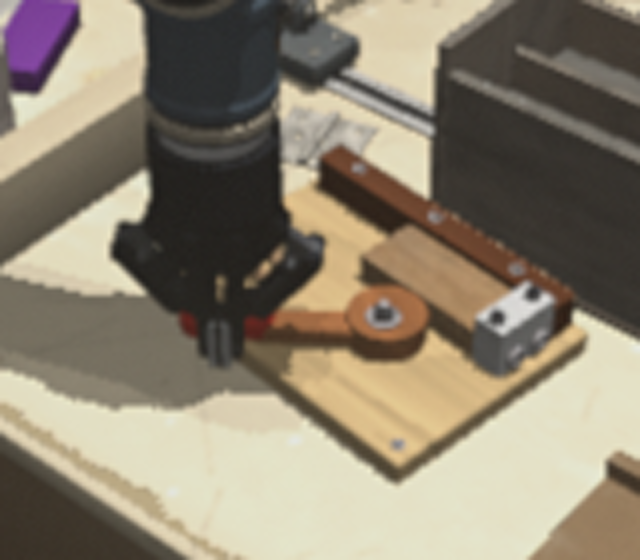

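>>> arm_command(motion="255 2 0 0 1; 255 4 -1 0 2; 255 6 -1 0 3; 255 7 -1 0 3; 255 7 -1 0 3")

```text
time: 16.4
eef_pos: [0.4342, -0.1698, -0.01]
tcp_rot: [[0.855, 0.518, -0.006], [0.518, -0.855, -0.001], [-0.005, -0.002, -1.0]]
force: [-10.5, -3.3, 6.8]
width: -0.004
```

```bash
python3 - <<'E'
from h import *
where()
E
```

```text
t 16.4 jig [-77.3  60.2 -10. ] tooly -51.3 F [-10.5  -3.3   6.8] w -0.0038352212963572076
```

>>> arm_command(motion="255 -10 0 0 0; 255 -30 0 0 0; 255 -35 0 0 0; 255 -35 0 -45 0; 255 -35 0 -90 0")

```text
time: 16.9
eef_pos: [0.4083, -0.1865, 0.081]
tcp_rot: [[0.855, 0.519, -0.002], [0.519, -0.855, 0.001], [-0.001, -0.002, -1.0]]
force: [1.9, -0.0, 1.0]
width: 0.001
```

>>> arm_command(motion="255 0 0 -45 0; 255 0 -40 -60 0; 255 0 -80 -60 0; 255 0 -120 -60 0; 255 0 -160 -60 0")

```text
time: 17.4
eef_pos: [0.3432, -0.0809, 0.1416]
tcp_rot: [[0.856, 0.517, -0.015], [0.518, -0.856, 0.007], [-0.009, -0.014, -1.0]]
force: [0.1, 1.1, -0.0]
width: 0.002
```

```bash
python3 - <<'E'
from h import *
where()
import cv2
im=r.capture("top")[150:260,190:320,::-1]; cv2.imwrite("pics/t17.png",cv2.resize(im,None,fx=6,fy=5.4,interpolation=cv2.INTER_CUBIC))
im=r.capture("scene")[130:270,170:330,::-1]; cv2.imwrite("pics/s17.png",cv2.resize(im,None,fx=4,fy=4,interpolation=cv2.INTER_CUBIC))
E
```

```text
t 17.4 jig [-179.1  136.3  141.6] tooly -51.3 F [ 0.1  1.1 -0. ] w 0.0015894648327410465
```

View pics/t17.png

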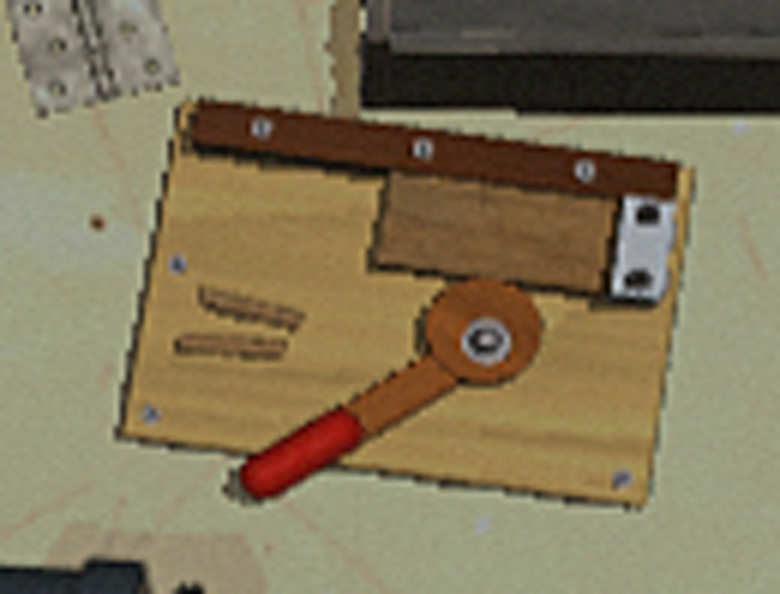

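View pics/s17.png

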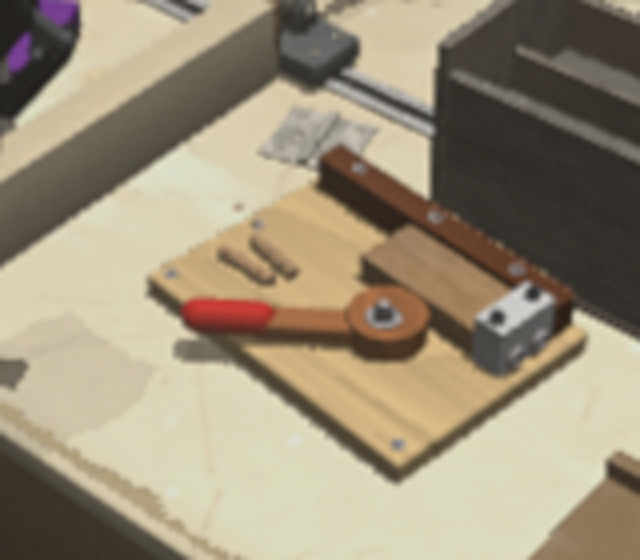

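```bash
python3 - <<'E'
from h import *
import cv2
p=np.load("jig.npy");c,s=np.cos(p[2]),np.sin(p[2]);R=np.array([[c,-s],[s,c]])
for n in("top","scene"):
    im=r.capture(n).astype(int); m=(im[...,0]>90)&(im[...,1]<.35*im[...,0])&(im[...,2]<.4*im[...,0])
    box={"top":(215,200,265,250),"scene":(210,195,245,220)}[n]
    mm=np.zeros_like(m);mm[box[1]:box[3],box[0]:box[2]]=1;ys,xs=np.nonzero(m&mm)
    g=R.T@(ray(n,(xs.mean(),ys.mean()),.036)[:2]*1e3-p[:2]);
    P=np.array([R.T@(ray(n,q,.036)[:2]*1e3-p[:2]) for q in zip(xs,ys)]);v=np.linalg.svd(P-P.mean(0))[2][0]
    print(n,len(xs),g,"phi pos",np.degrees(np.arctan2(g[1],g[0])),"axis",np.degrees(np.arctan2(v[1],v[0]))%180,"rad",np.hypot(*g))
T=lambda u,v:((u+.5)/6-.5+190,(v+.5)/5.4-.5+150)
for q in[(388,173),(618,200),(608,297),(372,264)]: print(R.T@(ray("top",T(*q),.04)[:2]*1e3-p[:2]))
print(R.T@(ray("top",T(485,340),.051)[:2]*1e3-p[:2]))
E
```

```text
top 147 [-62.05728448  70.87067687] phi pos 131.20672592172906 axis 132.74201120484926 rad 94.20063374013046
scene 78 [-59.42008536  70.40483773] phi pos 130.16360648248917 axis 131.36821667029318 rad 92.12810493832703
[74.97696512 54.33359417]
[ 76.6278443  -45.39562298]
[ 29.66602603 -47.34384245]
[30.43220686 54.72078799]
[0.23657529 2.15737812]
```

```bash
python3 - <<'E'
from h import *
arc([130],d=55,z=130);arc([130],d=55);arc([130],d=24);where()
E
```

```text
255 -3 124 10 -1.1
255 -2 126 150 -1.1
255 29 125 150 -1.1
t 17.6 jig [-178.3  135.8  141.8] tooly -51.1 F [-0.  -0.6 -0. ] w 0.0027842759771497592
```

>>> arm_command(motion="255 -2 45 0 0; 255 -3 90 0 0; 255 -3 125 10 0; 255 -3 125 50 0; 255 -3 125 95 0")

```text
time: 18.1
eef_pos: [0.4076, -0.1959, 0.0498]
tcp_rot: [[0.857, 0.515, -0.012], [0.515, -0.857, -0.002], [-0.012, -0.005, -1.0]]
force: [1.2, 1.6, 0.5]
width: -0.004
```

>>> arm_command(motion="255 0 0 35 0; 255 0 0 52 0; 255 0 0 55 0; 255 10 0 55 0; 255 20 0 55 0")

```text
time: 18.6
eef_pos: [0.4213, -0.1797, -0.0036]
tcp_rot: [[0.856, 0.517, -0.015], [0.517, -0.856, 0.004], [-0.01, -0.011, -1.0]]
force: [0.3, -0.4, -0.5]
width: -0.003
```

```bash
python3 - <<'E'
from h import *
where();arc([131,129,127,125])
import cv2
im=r.capture("scene")[130:270,170:330,::-1]; cv2.imwrite("pics/s18.png",cv2.resize(im,None,fx=4,fy=4,interpolation=cv2.INTER_CUBIC))
E
```

```text
t 18.6 jig [-88.8  48.6  -3.6] tooly -51.3 F [ 0.3 -0.4 -0.5] w -0.003453185844661122
255 13 -1 6 -2.3; 255 16 -1 6 -0.3; 255 20 -2 6 1.7; 255 23 -3 6 3.7
```

View pics/s18.png

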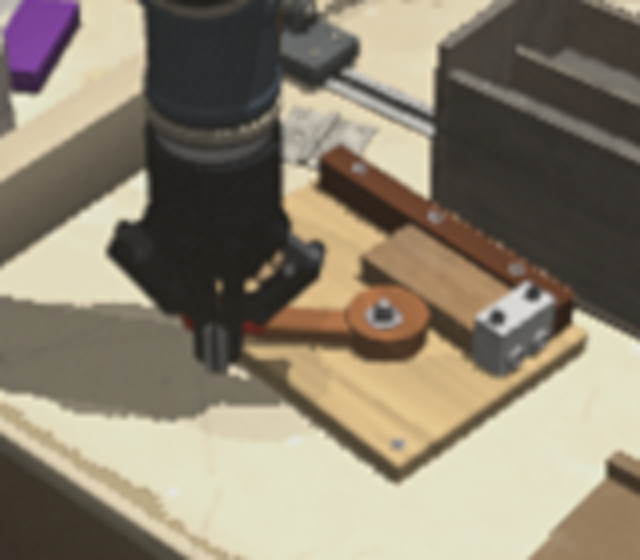

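>>> arm_command(motion="255 5 0 3 0; 255 10 -1 3 0; 255 13 -1 3 0; 255 16 -1 3 0; 255 16 -1 3 0")

```text
time: 19.15
eef_pos: [0.4323, -0.1698, -0.0072]
tcp_rot: [[0.855, 0.518, -0.017], [0.518, -0.855, 0.005], [-0.011, -0.013, -1.0]]
force: [-1.0, 0.2, 1.4]
width: -0.001
```

```bash
python3 - <<'E'
from h import *
where();arc([131,129,127,125])
E
```

```text
t 19.15 jig [-79.2  59.8  -7.2] tooly -51.3 F [-1.   0.2  1.4] w -0.0011320280205564745
255 -1 2 3 -2.3; 255 2 1 3 -0.3; 255 5 1 3 1.7; 255 9 0 3 3.7
```

Just reaching contact. I'll push the last bit now.

>>> arm_command(motion="255 2 0 2 0; 255 4 0 2 1; 255 6 0 2 2; 255 8 0 2 3; 255 8 0 2 3")

```text
time: 19.65
eef_pos: [0.435, -0.1668, -0.0099]
tcp_rot: [[0.882, 0.47, -0.022], [0.47, -0.882, 0.006], [-0.017, -0.016, -1.0]]
force: [-9.3, -3.7, 6.6]
width: 0.002
```

```bash
python3 - <<'E'
from h import *
where();arc([129,127,125])
E
```

```text
t 19.65 jig [-76.9  63.2  -9.9] tooly -54.4 F [-9.3 -3.7  6.6] w 0.0015931704798201904
255 -2 3 0 -3.4; 255 1 2 0 -1.4; 255 5 1 0 0.6
```

>>> arm_command(motion="255 2 0 0 0; 255 4 0 0 1; 255 6 0 0 2; 255 6 0 0 2; 255 6 0 0 2")

```text
time: 20.15
eef_pos: [0.4383, -0.1637, -0.0102]
tcp_rot: [[0.898, 0.439, -0.025], [0.439, -0.898, 0.007], [-0.02, -0.018, -1.0]]
force: [-13.2, -3.0, 9.8]
width: 0.003
```

```bash
python3 - <<'E'
from h import *
where()
E
```

```text
t 20.15 jig [-74.1  66.7 -10.2] tooly -56.4 F [-13.2  -3.    9.8] w 0.0030008303908470564
```

Enough: roughly 4.5 mm further, at about 14 N. I'm retracting and checking.

>>> arm_command(motion="255 -10 0 0 0; 255 -30 0 0 0; 255 -35 0 0 0; 255 -35 0 -45 0; 255 -35 0 -90 0")

```text
time: 20.65
eef_pos: [0.4144, -0.1787, 0.0815]
tcp_rot: [[0.898, 0.44, -0.019], [0.44, -0.898, 0.006], [-0.014, -0.013, -1.0]]
force: [1.7, 0.4, 1.2]
width: 0.0
```

>>> arm_command(motion="255 0 0 -45 0; 255 0 -40 -60 0; 255 0 -80 -60 0; 255 0 -120 -60 0; 255 0 -160 -60 0")

```text
time: 21.15
eef_pos: [0.3529, -0.0515, 0.1433]
tcp_rot: [[0.897, 0.441, -0.022], [0.441, -0.897, 0.008], [-0.016, -0.017, -1.0]]
force: [0.0, 0.2, 1.0]
width: 0.003
```

>>> arm_command(motion="255 0 0 0 0; 255 0 0 0 0; 255 0 0 0 0")

```text
time: 21.45
eef_pos: [0.3541, -0.054, 0.1437]
tcp_rot: [[0.898, 0.439, -0.021], [0.439, -0.898, 0.007], [-0.016, -0.015, -1.0]]
force: [0.4, -0.5, -0.1]
width: -0.0
```

```bash
python3 - <<'E'
from h import *
import cv2
where()
p=np.load("jig.npy");c,s=np.cos(p[2]),np.sin(p[2]);R=np.array([[c,-s],[s,c]])
for n in("top","scene"):
    full=r.capture(n);im=full.astype(int); m=(im[...,0]>90)&(im[...,1]<.35*im[...,0])&(im[...,2]<.4*im[...,0])
    box={"top":(215,200,265,250),"scene":(210,195,245,220)}[n]
    mm=np.zeros_like(m);mm[box[1]:box[3],box[0]:box[2]]=1;ys,xs=np.nonzero(m&mm)
    P=np.array([R.T@(ray(n,q,.036)[:2]*1e3-p[:2]) for q in zip(xs,ys)]);g=P.mean(0);v=np.linalg.svd(P-g)[2][0]
    print(n,len(xs),g,"phi pos",np.degrees(np.arctan2(g[1],g[0])),"axis",np.degrees(np.arctan2(v[1],v[0]))%180)
    b=(slice(150,260),slice(190,320)) if n=="top" else (slice(130,270),slice(170,330))
    cv2.imwrite(f"pics/{n}19.png",cv2.resize(full[b][:,:,::-1],None,fx=5,fy=5,interpolation=cv2.INTER_CUBIC)[:600])
E
```

```text
t 21.45 jig [-171.9  164.4  143.7] tooly -56.4 F [ 0.4 -0.5 -0.1] w -0.00013642522885092562
top 145 [-57.24025882  75.6771697 ] phi pos 127.10292090413671 axis 127.84262931678566
scene 83 [-54.26051586  74.52990159] phi pos 126.05599866203846 axis 126.30353221075882
```

View pics/top19.png

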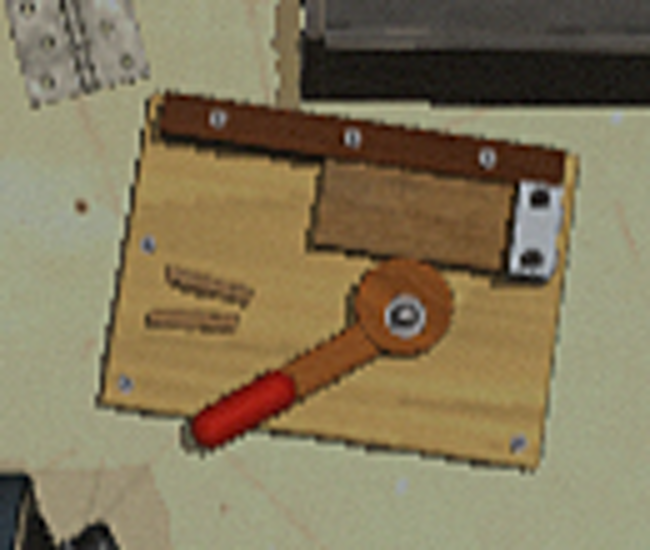

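View pics/scene19.png

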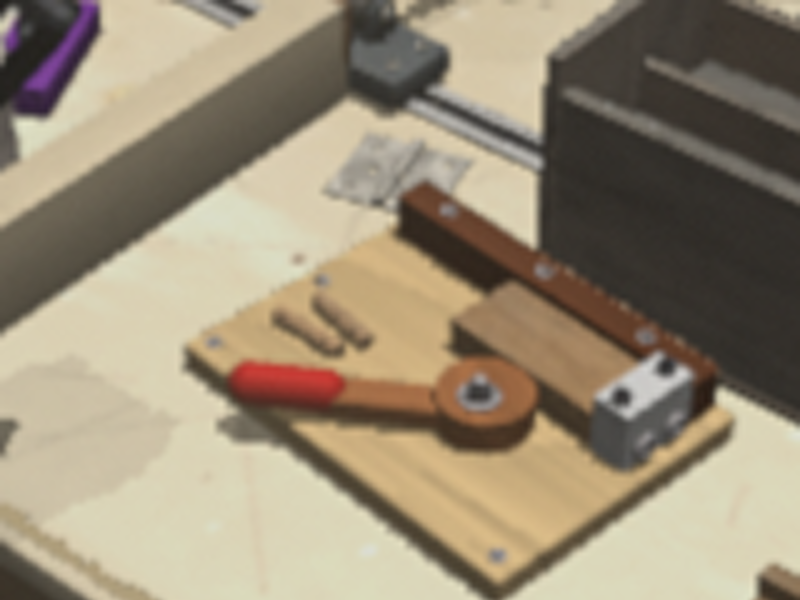

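The rail butts the guide and lies on the fence. The lever is at q≈2.19, past tight, and the dowels and hinge haven't moved. The arm is clear.

```bash
python3 -c "
from bench import r
print(r.hand_in())"
```

```text
the job is handed in; nothing more can be done
None
```

The rail is butted against the drill guide and the cam is holding it tight against the fence. I handed the job in at about 21.6 s of robot time.

- **Rail:** I pushed it along the board with the shut fingertips until it met the guide, where the force rose to about 8 N.
- **Cam lever:** I pushed the lever round from about q = 0.22. The first pass left it at only about 2.1, so I went back and pushed it on, with about 14 N sideways.
- **Last checks:**
  - Both views put the lever at about q = 2.19–2.2, past the 2.05 where it is tight.
  - The pictures show the rail against guide and fence, with the arm clear.
  - The dowels and the hinge look unmoved. I did not check the bit case in the final pictures, but the arm never went near it.
- **Disagreements:**
  - **Tool height:** the fingertips looked about 30 mm higher in the scene camera than the reported tool position implied. They touched nothing even when that position put them below the board top, so I set the working height by eye from the pictures.
  - **Camera views:** the two views disagreed by about 3–6 mm on the jig's position.
  - **Grey box:** its near face measured at about x = 0.62, not the stated 0.72.

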